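# Set the rack tags at the tube bench

## Task

Set the four hinged tags on the docking board so that only the completely full tube racks are marked full: with a fingertip push the tags over so that the tag of each full rack leans fully towards its rack (disc face on top), and any other tag leans fully away from its rack (bar face on top). One tag is already over towards its rack, rightly or wrongly. Push only the tags: leave the racks, bottles and other things standing where they are.

Things in the scene. Friction and masses are not known exactly. Their poses are not given: they have to be found in the camera images.
- board: Dark steel docking board lying fixed on the bench, 210 (x) x 420 (y) x 8 mm; origin under its centre, x across from the tag row to the rack row, y along the rows. Four bays side by side, 100 mm apart.
- rack_a: Tube rack with six places (3 along y by 2), FULL: all six hold a capped tube. Body 60 x 76 mm, 52 mm tall, top plate 50 mm up; capped tubes stand 74 mm tall. Origin: centre of underside; z up. Stands on the board in one of the four bays, 0.122 m behind that bay's tag stand (stand's +x).
- rack_b: A second FULL tube rack, like rack_a: all six places hold a capped tube. Body 60 x 76 mm, 52 mm tall, top plate 50 mm up; capped tubes stand 74 mm tall. Origin: centre of underside; z up. Stands on the board in one of the four bays, 0.122 m behind that bay's tag stand (stand's +x).
- rack_c: A third FULL tube rack, like rack_a: all six places hold a capped tube. Body 60 x 76 mm, 52 mm tall, top plate 50 mm up; capped tubes stand 74 mm tall. Origin: centre of underside; z up. Stands on the board in one of the four bays, 0.122 m behind that bay's tag stand (stand's +x).
- rack_d: Tube rack NOT full: four capped tubes, two empty places. Body 60 x 76 mm, 52 mm tall, top plate 50 mm up; capped tubes stand 74 mm tall. Origin: centre of underside; z up. Stands on the board in one of the four bays, 0.122 m behind that bay's tag stand (stand's +x).
- stand1: Grey tag stand carrying tag1, fixed on the board: foot 44 x 56 x 8 mm and two cheeks up to 52 mm that hold a level hinge pin along its y, 45 mm above its origin (centre of underside). Its x axis points to the rack of its bay, z up. The rack whose y in this frame is within 50 mm is the one this tag belongs to. The order of the stands along the board varies.
- tag1 (a joint): Hinge of the white tag on stand1: plate 44 mm wide (y), 4 mm thick, reaching 52 mm from the pin. 0 = upright; +0.75 rad (stop) = leaning to the stand's +x, towards its rack, disc face on top ('full'); -0.75 rad (stop) = leaning to -x, away from its rack, bar face on top ('not full'). Smooth, slippery plastic; weighs 40 g, turns freely; pushed past upright it falls softly to the stop by itself. At a stop its free edge is 37 mm out from the pin and 39 mm above it.
- stand2: Grey tag stand carrying tag2, fixed on the board: foot 44 x 56 x 8 mm and two cheeks up to 52 mm that hold a level hinge pin along its y, 45 mm above its origin (centre of underside). Its x axis points to the rack of its bay, z up. The rack whose y in this frame is within 50 mm is the one this tag belongs to. The order of the stands along the board varies.
- tag2 (a joint): Hinge of the white tag on stand2: plate 44 mm wide (y), 4 mm thick, reaching 52 mm from the pin. 0 = upright; +0.75 rad (stop) = leaning to the stand's +x, towards its rack, disc face on top ('full'); -0.75 rad (stop) = leaning to -x, away from its rack, bar face on top ('not full'). Smooth, slippery plastic; weighs 40 g, turns freely; pushed past upright it falls softly to the stop by itself. At a stop its free edge is 37 mm out from the pin and 39 mm above it.
- stand3: Grey tag stand carrying tag3, fixed on the board: foot 44 x 56 x 8 mm and two cheeks up to 52 mm that hold a level hinge pin along its y, 45 mm above its origin (centre of underside). Its x axis points to the rack of its bay, z up. The rack whose y in this frame is within 50 mm is the one this tag belongs to. The order of the stands along the board varies.
- tag3 (a joint): Hinge of the white tag on stand3: plate 44 mm wide (y), 4 mm thick, reaching 52 mm from the pin. 0 = upright; +0.75 rad (stop) = leaning to the stand's +x, towards its rack, disc face on top ('full'); -0.75 rad (stop) = leaning to -x, away from its rack, bar face on top ('not full'). Smooth, slippery plastic; weighs 40 g, turns freely; pushed past upright it falls softly to the stop by itself. At a stop its free edge is 37 mm out from the pin and 39 mm above it.
- stand4: Grey tag stand carrying tag4, fixed on the board: foot 44 x 56 x 8 mm and two cheeks up to 52 mm that hold a level hinge pin along its y, 45 mm above its origin (centre of underside). Its x axis points to the rack of its bay, z up. The rack whose y in this frame is within 50 mm is the one this tag belongs to. The order of the stands along the board varies.
- tag4 (a joint): Hinge of the white tag on stand4: plate 44 mm wide (y), 4 mm thick, reaching 52 mm from the pin. 0 = upright; +0.75 rad (stop) = leaning to the stand's +x, towards its rack, disc face on top ('full'); -0.75 rad (stop) = leaning to -x, away from its rack, bar face on top ('not full'). Smooth, slippery plastic; weighs 40 g, turns freely; pushed past upright it falls softly to the stop by itself. At a stop its free edge is 37 mm out from the pin and 39 mm above it.
- dropper_a: White dropper bottle, 22 mm across, 54 mm tall, loose on the board between two tags. Origin: centre of underside. Bystander.
- dropper_b: Black dropper bottle, 22 mm across, 54 mm tall, loose on the board between two tags. Origin: centre of underside. Bystander.
- pencup: Pen cup 76 mm across, 95 mm tall, pens to 145 mm, left of the board. Origin: centre of underside. Bystander.
- pump: White pump bottle 60 mm across, 143 mm tall, right of the board. Origin: centre of underside. Bystander.
- marker: Marker pen lying on the bench before the board, 125 mm long, 13 mm thick; x along it. Origin: centre of underside. Bystander.
- dishes: Two stacked glass dishes, 90 mm across, 28 mm tall, before the board. Origin: centre of underside. Bystander.
There are look-alikes about, which are no part of the job. What is shaped like the rack_d but purple is not meant.

How it is judged:
By the outcome, as a careful person would: the job done as asked, in the order asked, and still so for the second after the job is handed in, with the robot touching nothing.
It also fails if it takes over 64 s, if anything falls off the work surface, if the arm or the gripper's body presses on something with over 40 N, if the wrist force passes 120 N, or if a joint passes its speed limit or range.

## Robot

A 7-joint arm with a two-finger parallel gripper is mounted at the origin on the work surface. World frame = base frame: x ahead of the robot, y to its left, z up, the work surface at z = 0. Lengths are in m, angles in rad, forces in N, time in s.
With the tool pointing down it reaches from about 0.425 to 0.925 m from the base axis. Payload 6.8 kg.
Tool frame: the origin (TCP) lies on the centre line of the jaws, within the pads' length; the fingertips stand 25 mm ahead of it and the grasp point (between the pads) lies 6 mm ahead of it; z points along the fingers, y is the direction in which the jaws open and shut (so a half turn about z gives the same grasp; the last joint's range is limited). The gripper opens to 85 mm and grips with 20 to 120 N. Pads are 22 mm wide; open, the fingers measure 114 mm over their backs; the gripper's body (76 mm by 85 mm) begins 54 mm behind the grasp point. The pads swing forward as they close: fully open they stand 13 mm farther back than shut.
Start: joints at [-1.276, 0.477, 0.022, 1.555, -0.011, 1.109, -0.083], TCP at [0.265, 0.621, 0.256] pointing down, gripper open.
Joint ranges: [-2.96, 2.96], [-0.34, 2.1], [-1.41, 1.46], [0.24, 2.44], [-1.37, 4.51], [0.17, 1.92], [-2.96, 2.96]. Speed limits (rad/s): [2.39, 2.39, 3.14, 3.14, 3.14, 3.14, 3.14].

## Interface

Orientations are given as a unit quaternion [w, x, y, z].
In Python, from station import status, cams, order, models gives the robot as it stands.
- The arm moves only by the tool move_arm, never from a script. Its argument "steps" is one flat list of numbers, 7 for each row, row after row: the gripper's target within -1 to 1 (fully open at 1, half-way at 0, shut at -1), then the shift along the world's x, y, z in cm, then the turn, a rotation vector about the world's x, y, z in degrees. A call has 1 to 8 rows; each row shifts and turns the commanded pose from where the row before left it; what a row does not reach is not made up. A row lasts 1/10 s, in which the tool goes at most 50 mm and 8.59 degrees, less where a joint would pass 70% of its speed; a pose out of reach is approached as far as the arm can. A call with a gripper value outside its range is refused whole. The fingers move at their own pace and stop on an object; "newtons" is the grip in N (left out, the last holds). Time passes only in rows, so rows that do not move let the fingers close. It gives the time, the measured TCP pose, the force and the opening at its end, in the units of the state.
- status.get_obs(): the state, without advancing time (a new reading comes with each control period).
- cams.read_camera(name): name is "side" or "top" or "wrist"; returns a dict with "pixels" (480x640x3 uint8, red, green, blue), "mtx" (3x3 intrinsics, pixels), "T" (4x4, takes a point from camera to world coordinates); the wrist camera has in their place "T_tool_cam" (4x4, takes a point from camera to tool coordinates, whose origin is the TCP and whose axes are the flange's). Camera axes: x right, y down, z forward; pixel columns grow to the right and rows downward; lengths in m; the calibration is good to about 2 mm. A picture is of the moment at which its call begins: read the wrist's pose just before it. There is no depth.
- order.hand_in(): hands the job in, once; it reports no verdict.
Trained networks look in the newest picture that a camera, given by its name, has taken for a name from the list of things; names that differ only in an ending like _2 or _b are one class to them, and where a whole thing is asked for, a point or a joint stands for the part that bears it (a point fixed in the world has none). Each returns a list of dicts, best first, with "score" (0 to 1); they miss things now and then, are a little off and sometimes report something else, mostly with a low value. They report only what shows in the picture. A call takes as long as a camera call. They do not tell look-alikes from the thing itself.
- models.silhouettes(camera, query): "region" (480x640 bool, what is visible of it) and "box" ([centre column, centre row, width, height] in pixels, round what is visible of it).
- models.place_of(camera, query): "position" ([row, column] in pixels: a listed point, or the origin of a listed thing).
The state is a dict: "t": time; "q": joint angles; "joint_vel": joint speeds; "joint_torque": joint torques, N m; "eef_pos": TCP position; "tool_rot": TCP orientation; "contact_force": force on the tool from outside, world axes, zero at the start; "torque": the same for the moment, N m; "gripper_width": opening from 0.0 (shut) to 1.0 (fully open).
Only numpy, scipy, OpenCV 4.12 (cv2) and the standard library are available. Lean on these libraries where they do the work, as an engineer would, in place of code of your own. Each camera call takes 0.05 s, during which the arm holds its last target.

## Working session

There is one attempt and no reset: what is moved stays moved. The work goes in short steps, Python scripts to look and compute and a tool call to move; the robot and the scene stay as the last step left them, time stands still between calls to the robot, and variables do not carry over. Pictures are saved under pics/ and viewed, and the job is handed in when it is done.

Besides the shell and the picture viewer there is one more tool, called after ">>>" as name(argument=value, ...) on one line, values as JSON. move_arm: Moves the arm, as the interface text tells. Its arguments: {"type":"object","properties":{"steps":{"type":"array"},"newtons":{"type":"number"}},"required":["steps"]}

```bash
mkdir -p pics; python3 - <<'E'
from station import status,cams,models
import cv2,numpy as np
o=status.get_obs();print(o['t'],o['eef_pos'],o['tool_rot'],o['gripper_width'])
for n in ['side','top']:
    c=cams.read_camera(n);cv2.imwrite(f'pics/{n}0.png',c['pixels'][:,:,::-1]);print(n,c['mtx'].tolist(),np.round(c['T'],3).tolist())
    np.savez(f'{n}.npz',K=c['mtx'],T=c['T'])
    for q in ['board','rack_a','rack_d','stand1','tag1','dropper_a','pump','pencup']:
        print(q,[(round(d['score'],2),np.round(d['position']).tolist()) for d in models.place_of(n,q)])
E
```

```text
0.0 [0.26436156 0.62045681 0.25533773] [-1.07019102e-04  1.99978187e-01  9.79799912e-01 -9.19088915e-04] 1.0022383696213415
side [[549.6103030537495, 0.0, 321.1158569772472], [0.0, 549.6103030537495, 241.91442495481888], [0.0, 0.0, 1.0]] [[0.777, -0.425, 0.464, -0.004], [-0.629, -0.545, 0.554, -0.677], [0.018, -0.723, -0.691, 0.884], [0.0, 0.0, 0.0, 1.0]]
board [(0.84, [264.0, 357.0])]
rack_a [(0.93, [239.0, 368.0]), (0.92, [316.0, 291.0]), (0.68, [290.0, 427.0]), (0.63, [215.0, 342.0]), (0.62, [264.0, 397.0])]
rack_d [(0.93, [239.0, 368.0]), (0.92, [316.0, 291.0]), (0.68, [290.0, 427.0]), (0.63, [215.0, 342.0]), (0.62, [264.0, 397.0])]
stand1 [(0.81, [263.0, 329.0]), (0.75, [315.0, 384.0]), (0.67, [288.0, 351.0])]Traceback (most recent call last):
  File "<stdin>", line 8, in <module>
ValueError: it knows: board, dishes, dropper, marker, pencup, pump, rack, stand
```

```bash
python3 - <<'E'
from station import status,cams,models
import cv2,numpy as np
for n in ['side','top']:
    c=cams.read_camera(n);cv2.imwrite(f'pics/{n}1.png',c['pixels'][:,:,::-1])
    np.savez(f'{n}.npz',K=c['mtx'],T=c['T'])
    if n=='top':
      print(n,c['mtx'].tolist(),np.round(c['T'],3).tolist())
    zs=dict(board=0,rack=.008,stand=.008,dropper=.008,pump=0,pencup=0,marker=0,dishes=0)
    for q,z in zs.items():
      for d in models.place_of(n,q):
        r,cc=d['position'];v=c['T'][:3,:3]@np.linalg.inv(c['mtx'])@[cc,r,1];p=c['T'][:3,3];p=p+v*(z-p[2])/v[2]
        print(n,q,round(d['score'],2),[round(cc),round(r)],np.round(p,3))
E
```

```text
side board 0.6 [360, 265] [ 0.612 -0.079  0.   ]
side board 0.2 [312, 249] [0.56  0.027 0.   ]
side rack 0.93 [343, 214] [0.687 0.069 0.008]
side rack 0.85 [369, 240] [ 0.676 -0.038  0.008]
side rack 0.75 [426, 292] [ 0.664 -0.23   0.008]
side rack 0.61 [398, 262] [ 0.679 -0.131  0.008]
side rack 0.55 [288, 317] [ 0.394 -0.105  0.008]
side stand 0.96 [352, 287] [ 0.548 -0.123  0.008]
side stand 0.93 [385, 318] [ 0.547 -0.226  0.008]
side stand 0.86 [302, 234] [0.564 0.073 0.008]
side stand 0.73 [326, 261] [ 0.554 -0.028  0.008]
side dropper 0.6 [303, 236] [0.564 0.067 0.008]
side dropper 0.4 [314, 247] [0.559 0.022 0.008]
side pump 0.65 [455, 380] [ 0.552 -0.409  0.   ]
side pencup 0.7 [193, 185] [0.462 0.403 0.   ]
side pencup 0.32 [423, 292] [ 0.664 -0.223 -0.   ]
side marker 0.87 [203, 241] [0.374 0.203 0.   ]
side dishes 0.64 [334, 398] [ 0.353 -0.297  0.   ]
side dishes 0.18 [429, 292] [ 0.675 -0.229  0.   ]
top [[442.01961344997034, 0.0, 319.8000524570768], [0.0, 442.01961344997034, 236.48202357241576], [0.0, 0.0, 1.0]] [[0.011, -0.993, 0.119, 0.421], [-1.0, -0.01, 0.01, -0.012
[... 222 characters left out ...]
 [ 0.671 -0.127  0.008]
top rack 0.56 [412, 188] [ 0.674 -0.23   0.008]
top rack 0.55 [365, 297] [ 0.404 -0.112  0.008]
top stand 0.97 [333, 240] [ 0.543 -0.034  0.008]
top stand 0.91 [411, 240] [ 0.543 -0.225  0.008]
top stand 0.76 [369, 237] [ 0.55  -0.122  0.008]
top stand 0.74 [290, 232] [0.56  0.071 0.008]
top stand 0.59 [480, 238] [ 0.551 -0.395  0.008]
top dropper 0.49 [310, 230] [0.566 0.024 0.008]
top dropper 0.39 [393, 241] [ 0.542 -0.182  0.008]
top pump 0.7 [485, 240] [ 0.546 -0.409  0.   ]
top pencup 0.86 [154, 269] [0.466 0.406 0.   ]
top pencup 0.4 [235, 306] [0.38  0.203 0.   ]
top marker 0.41 [331, 187] [ 0.678 -0.027  0.   ]
top dishes 0.73 [446, 320] [ 0.351 -0.308  0.   ]
```

View pics/side0.png

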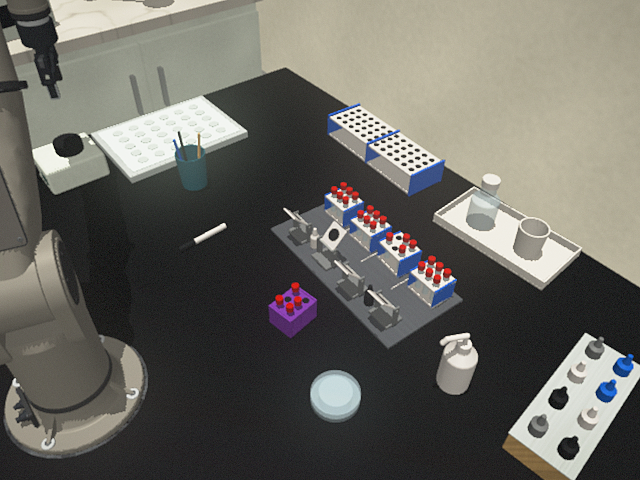

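View pics/top1.png

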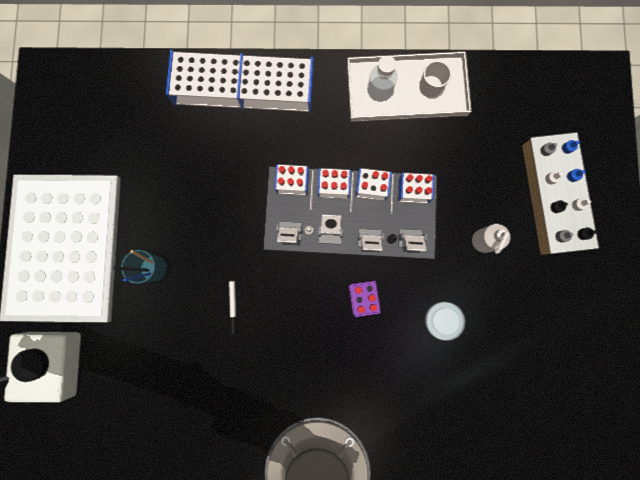

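```bash
python3 - <<'E'
import cv2
a=cv2.imread('pics/top1.png')[150:270,250:450];b=cv2.imread('pics/side0.png')[170:350,260:480]
cv2.imwrite('pics/topz.png',cv2.resize(a,None,fx=4,fy=4,interpolation=cv2.INTER_CUBIC))
cv2.imwrite('pics/sidez.png',cv2.resize(b,None,fx=3.2,fy=3.2,interpolation=cv2.INTER_CUBIC))
E
```

```text
(no output)
```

View pics/topz.png

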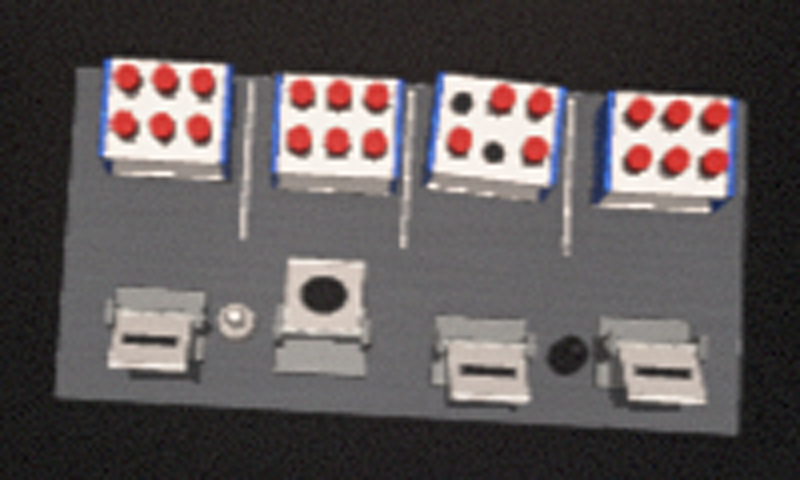

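View pics/sidez.png

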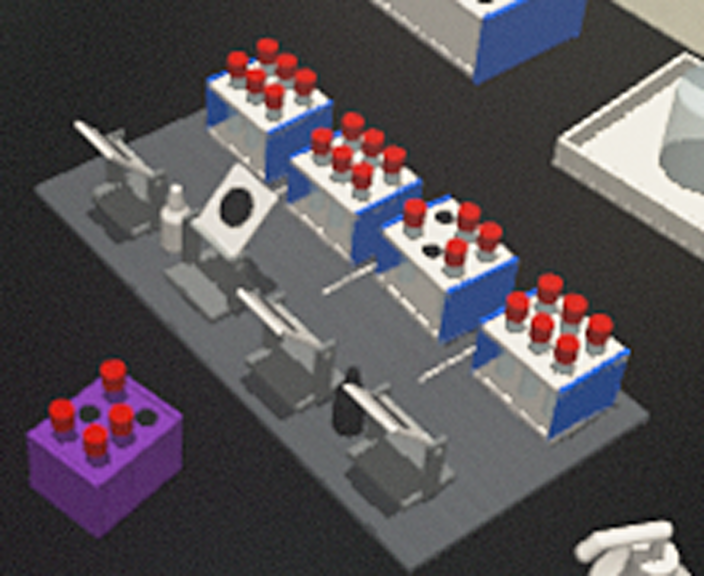

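```bash
python3 - <<'E'
import numpy as np
def P(n,c,r,z):
    d=np.load(n+'.npz');v=d['T'][:3,:3]@np.linalg.inv(d['K'])@[c,r,1];p=d['T'][:3,3];return p+v*(z-p[2])/v[2]
Z=lambda x,y:(250+x/4,150+y/4)
cs=[P('top',*Z(*p),.008)[:2] for p in [(77,68),(748,100),(738,433),(55,398)]]
cs=np.array(cs);print(cs.round(3)); c=cs.mean(0)
print('sizes',np.linalg.norm(cs[0]-cs[1]),np.linalg.norm(cs[1]-cs[2]),np.linalg.norm(cs[2]-cs[3]))
yax=(cs[0]+cs[3]-cs[1]-cs[2]);yax/=np.linalg.norm(yax);xax=np.array([yax[1],-yax[0]]);print('c',c,'x',xax,'yaw deg',np.degrees(np.arctan2(xax[1],xax[0])))
# tag free edges, z=.092
for nm,pts in dict(t1=[(110,367),(189,373)],t2=[(290,260),(367,262)],t3=[(450,402),(528,408)],t4=[(628,400),(706,404)]).items():
    e=[P('top',*Z(*p),.092)[:2] for p in pts];m=np.mean(e,0);s=1 if nm!='t2' else -1
    print(nm,np.round(e,3).tolist(),'pin',np.round(m+s*.037*xax,3),'board',np.round([(m+s*.037*xax-c)@xax,(m-c)@yax],3))
S=lambda x,y:(260+x/3.2,170+y/3.2)
for nm,pts in dict(t1=[(78,124),(160,200)],t4=[(345,388),(415,465)]).items():
    print('side',nm,[P('side',*S(*p),z)[:2].round(3) for p,z in zip(pts,(.092,.053))])
E
```

```text
[[ 0.725  0.128]
 [ 0.708 -0.292]
 [ 0.5   -0.282]
 [ 0.517  0.136]]
sizes 0.42036082070261654 0.20863802233458387 0.41837122866700077
c [ 0.61254027 -0.07756334] x [ 0.9991826  -0.04042434] yaw deg -2.3167752880902452
t1 [[0.527, 0.094], [0.524, 0.049]] pin [0.563 0.07 ] board [-0.056  0.145]
t2 [[0.59, -0.008], [0.589, -0.052]] pin [ 0.553 -0.028] board [-0.062  0.047]
t3 [[0.51, -0.099], [0.507, -0.143]] pin [ 0.545 -0.122] board [-0.066 -0.047]
t4 [[0.512, -0.199], [0.51, -0.243]] pin [ 0.548 -0.223] board [-0.059 -0.148]
side t1 [array([0.53 , 0.091]), array([0.553, 0.028])]
side t4 [array([ 0.512, -0.203]), array([ 0.529, -0.251])]
```

>>> move_arm(steps=[-1, 1, -3.5, 0, 0, 0, 7, -1, 1.5, -3.5, 0, 0, 0, 7, -1, 1.5, -4, 0, 0, 0, 7, -1, 1.5, -4, 0, 0, 0, 0, -1, 1.5, -4, 0, 0, 0, 0, -1, 1.5, -4, 0, 0, 0, 0, -1, 1.5, -4, 0, 0, 0, 0, -1, 1.5, -4, 0, 0, 0, 0], newtons=20)

```text
t: 1.95
eef_pos: [0.3801, 0.3093, 0.2566]
tool_rot: [0.0, 0.018, 1.0, 0.0]
contact_force: [1.1, -0.7, -0.0]
gripper_width: 0.003
```

>>> move_arm(steps=[-1, 1.5, -4, 0, 0, 0, 0, -1, 1.5, -4, 0, 0, 0, 0, -1, 1.5, -4, 0, 0, 0, 0, -1, 1.5, -4, 0, 0, 0, 0, -1, 1.5, -4, 0, 0, 0, 0, -1, 1, -3, 0, 0, 0, 0, -1, 0, 0, 0, 0, 0, 0])

```text
t: 2.65
eef_pos: [0.4657, 0.0762, 0.2567]
tool_rot: [0.001, 0.022, 1.0, -0.001]
contact_force: [-0.0, -0.0, 1.2]
gripper_width: 0.003
```

>>> move_arm(steps=[-1, 0, -0.5, -4, 0, 0, 0, -1, 0, 0, -4, 0, 0, 0, -1, 0, 0, -4, 0, 0, 0, -1, 0, 0, -2, 0, 0, 0, -1, 0, 0, -1, 0, 0, 0, -1, 0, 0, 0, 0, 0, 0])

```text
t: 3.25
eef_pos: [0.464, 0.0764, 0.1056]
tool_rot: [-0.001, 0.018, 1.0, -0.0]
contact_force: [-0.1, 0.2, 0.0]
gripper_width: -0.0
```

```bash
cat > snap.py <<'E'
import sys,cv2
from station import cams,status
o=status.get_obs();print(o['t'],o['eef_pos'],o['contact_force'])
t=sys.argv[1]
a=cams.read_camera('top')['pixels'][150:270,250:450,::-1];b=cams.read_camera('side')['pixels'][150:350,260:480,::-1]
a=cv2.resize(a,(500,300),interpolation=cv2.INTER_CUBIC);b=cv2.resize(b,(500,455),interpolation=cv2.INTER_CUBIC)
import numpy as np
im=np.vstack([a,b]);im=cv2.resize(im,None,fx=.79,fy=.79);cv2.imwrite(f'pics/{t}.png',im)
E
python3 snap.py s1
```

```text
3.25 [0.46402074 0.07639628 0.10556407] [-0.06626795  0.17918938  0.01264667]
```

View pics/s1.png

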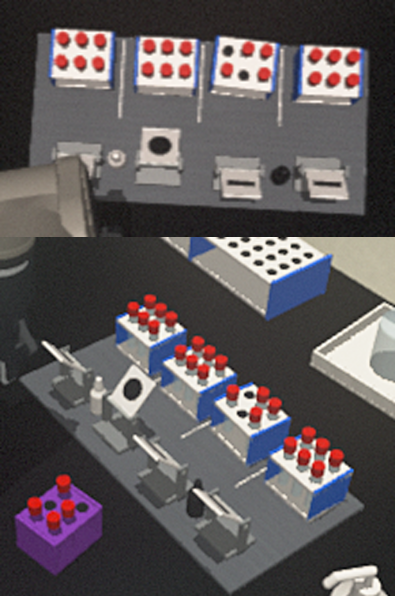

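>>> move_arm(steps=[-1, 2, -0.5, 0, 0, 0, 0, -1, 1.5, 0, 0, 0, 0, 0, -1, 1, 0, 0, 0, 0, 0, -1, 1, 0, 0, 0, 0, 0, -1, 1, 0, 0, 0, 0, 0, -1, 1, 0, 0, 0, 0, 0, -1, 1, 0, 0, 0, 0, 0, -1, 1, 0, 0, 0, 0, 0])

```text
t: 4.15
eef_pos: [0.5603, 0.071, 0.1063]
tool_rot: [-0.0, 0.018, 1.0, 0.0]
contact_force: [-0.5, 0.8, -0.3]
gripper_width: 0.002
```

>>> move_arm(steps=[-1, 0.8, 0, 0, 0, 0, 0, -1, 0, 0, 0, 0, 0, 0, -1, 0, 0, 0, 0, 0, 0])

```text
t: 4.45
eef_pos: [0.5674, 0.0709, 0.1061]
tool_rot: [-0.0, 0.018, 1.0, -0.0]
contact_force: [-0.3, -0.9, 1.0]
gripper_width: 0.004
```

```bash
python3 snap.py s2
```

```text
4.45 [0.56741556 0.0709455  0.10610392] [-0.32237851 -0.87420477  0.97268074]
```

View pics/s2.png

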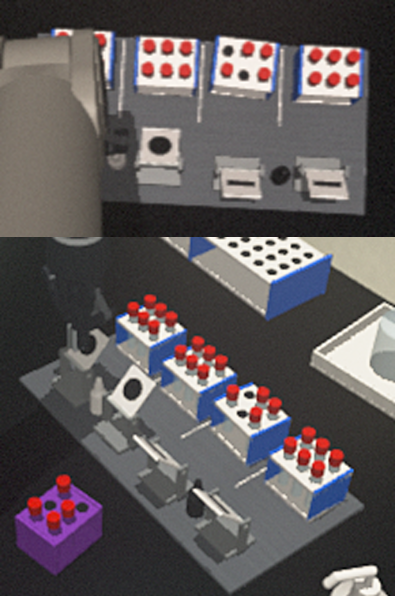

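Tag 1 is over (its disc shows at about (90,345) in the crop). I'll back off, lift, and go to tag 4.

>>> move_arm(steps=[-1, -2, 0, 0, 0, 0, 0, -1, -3, 0, 0, 0, 0, 0, -1, -4, 0, 0, 0, 0, 0, -1, -2, 0, 2, 0, 0, 0, -1, 0, 0, 4, 0, 0, 0, -1, 0, 0, 4, 0, 0, 0, -1, 0, -4, 0, 0, 0, 0, -1, 0, -4, 0, 0, 0, 0])

```text
t: 5.35
eef_pos: [0.4581, -0.0088, 0.2079]
tool_rot: [0.002, 0.016, 1.0, 0.001]
contact_force: [-0.3, -0.9, -0.9]
gripper_width: -0.001
```

>>> move_arm(steps=[-1, 0, -4, 0, 0, 0, 0, -1, 0, -4, 0, 0, 0, 0, -1, 0, -4, 0, 0, 0, 0, -1, 0, -4, 0, 0, 0, 0, -1, -0.5, -4, 0, 0, 0, 0, -1, -0.5, -1, 0, 0, 0, 0, -1, 0, 0, 0, 0, 0, 0])

```text
t: 6.05
eef_pos: [0.4462, -0.2205, 0.2062]
tool_rot: [-0.0, 0.02, 1.0, -0.0]
contact_force: [0.5, -0.3, 0.1]
gripper_width: 0.0
```

>>> move_arm(steps=[-1, 0, -0.4, -4, 0, 0, 0, -1, 0, 0, -4, 0, 0, 0, -1, 0, 0, -2, 0, 0, 0, -1, 2, 0, 0, 0, 0, 0, -1, 1.6, 0, 0, 0, 0, 0, -1, 1, 0, 0, 0, 0, 0, -1, 1, 0, 0, 0, 0, 0, -1, 1, 0, 0, 0, 0, 0])

```text
t: 6.85
eef_pos: [0.514, -0.2221, 0.1064]
tool_rot: [-0.0, 0.018, 1.0, 0.0]
contact_force: [-0.3, 0.1, -0.0]
gripper_width: -0.003
```

>>> move_arm(steps=[-1, 1, 0, 0, 0, 0, 0, -1, 1, 0, 0, 0, 0, 0, -1, 1, 0, 0, 0, 0, 0, -1, 1, 0, 0, 0, 0, 0, -1, 0, 0, 0, 0, 0, 0, -1, 0, 0, 0, 0, 0, 0])

```text
t: 7.45
eef_pos: [0.5535, -0.2231, 0.1061]
tool_rot: [-0.0, 0.018, 1.0, -0.0]
contact_force: [0.5, 0.7, -0.0]
gripper_width: 0.004
```

```bash
python3 snap.py s3
```

```text
7.45 [ 0.55349753 -0.22305973  0.10612584] [ 0.48130314  0.69135168 -0.00166576]
```

View pics/s3.png

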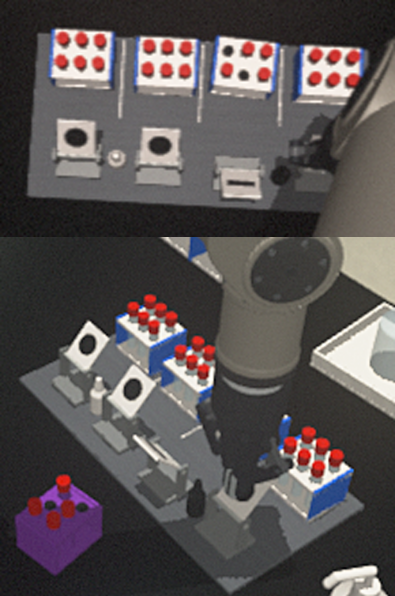

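>>> move_arm(steps=[-1, -2, 0, 0, 0, 0, 0, -1, -3, 0, 0, 0, 0, 0, -1, -4, 0, 0, 0, 0, 0, -1, -1.5, 0, 2, 0, 0, 0, -1, 0, 0, 4, 0, 0, 0, -1, 0, 0, 4, 0, 0, 0, -1, 0, -3, 2, 0, 0, 0, -1, 0, 0, 0, 0, 0, 0])

```text
t: 8.35
eef_pos: [0.4493, -0.2572, 0.23]
tool_rot: [0.003, 0.02, 1.0, -0.002]
contact_force: [-0.2, -0.9, 0.2]
gripper_width: 0.0
```

```bash
python3 snap.py s4
```

```text
8.35 [ 0.4493354  -0.25719997  0.22998823] [-0.17913834 -0.88340381  0.2462302 ]
```

View pics/s4.png

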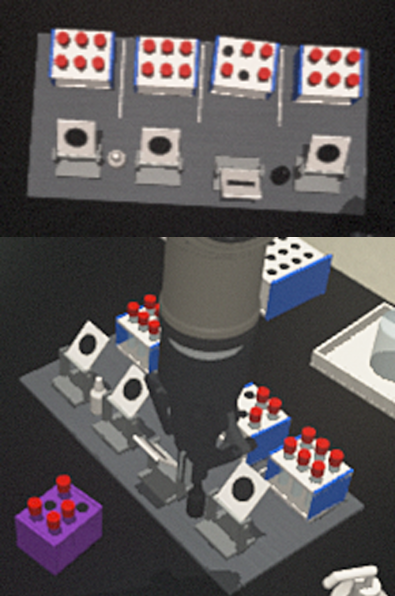

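```bash
python3 -c "
from station import order;print(order.hand_in())"
```

```text
the job is handed in; nothing more can be done
None
```

The tags now mark only the three full racks as full, and I handed the job in at about 8.5 s.

- **Pushed:** I pushed over the two outer tags (y ≈ +0.07 and −0.22) towards their full racks.
- **Left alone:** The second tag from the left was already over and rightly so, because its rack is full. The third stays on its bar face, because its rack has two empty places. I ignored the purple look-alike.

The last top and side pictures show discs on top at bays 1, 2 and 4 and the bar at bay 3. In those close-ups the racks and both dropper bottles look unmoved. The pen cup, marker and dishes were outside the final close-ups, but the arm passed clear of them. Contact force stayed near 1 N in the readings at the end of each move, and the arm ended clear of everything. No check failed.

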